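Cover the tube tray with its lid

TASK

Cover the oblong steel tray that holds two tubes: take the lid of the same oblong shape by its handle, set it down on the tray (do not drop it) so that it lies flat on the rim, square with it and centred, and let go. Leave the square lid and the square dish where they are.

Things in the scene. Friction and masses are not known exactly. Their poses are not given: they have to be found in the camera images.
- oblong_tray_rim (a point): oblong steel tray, open, two capped tubes lying in it; 140 x 94 mm over its flat rim, 40 mm high, opening 118 x 72 mm. Point: centre of the opening at rim height, 40 mm above the table. x along the long side, y the short side, z up; a half turn is the same. Loose, about 0.6 kg.
- oblong_lid_grip (a point): the lid that fits: steel plate 146 x 100 x 3 mm on four 5 mm feet, black bridge handle on top. Point: centre of the handle bar (66 long, 14 wide, 14 high; 18 mm free beneath), 25 mm above the plate's top, 33 mm above the soles. x along bar and long side, z up; a half turn is the same. Seated, the feet hang in the opening (10 mm play) and the point is 28 mm above the rim point. About 0.3 kg.
- square_lid_grip (a point): the wrong lid: square, 94 x 94 mm, otherwise made like the oblong one, with the same handle; this point is the centre of its handle's bar, 33 mm above the table. Leave it.
- square_dish_rim (a point): the square steel dish, empty, 88 x 88 mm over its rim, 40 mm high; this point is the centre of its opening at rim height. Leave it.
Mind the look-alikes: they are no part of the job. Leave any green look-alike of the part that bears oblong_lid_grip alone.

How it is judged:
By the outcome, as a careful person would: the job done as asked, in the order asked, and still so for the second after the job is handed in, with the robot touching nothing.
It also fails if it takes over 32 s, if anything falls off the work surface, if the arm or the gripper's body presses on something with over 40 N, if the wrist force passes 120 N, or if a joint passes its speed limit or range.

ROBOT

A 6-joint arm with a two-finger parallel gripper is mounted at the origin on a cart in front of the work surface, level with it; the furniture and walls round the work are solid. World frame = base frame: x ahead of the robot, y to its left, z up, the work surface at z = 0. Lengths are in m, angles in rad, forces in N, time in s.
With the tool pointing down it reaches from about 0.375 to 0.975 m from the base axis. Payload 3.8 kg.
Tool frame: the origin (TCP) lies midway between the tips of the shut fingers; the grasp point (between the pads) lies 19 mm behind it; z points along the fingers, y is the direction in which the jaws open and shut (so a half turn about z gives the same grasp; the last joint's range is limited). The gripper opens to 85 mm and grips with 20 to 120 N. Pads are 22 mm wide; open, the fingers measure 114 mm over their backs; the gripper's body (76 mm by 85 mm) begins 54 mm behind the grasp point. The pads swing forward as they close: fully open they stand 13 mm farther back than shut.
Start: joints at [1.187, 0.264, 1.604, -0, 1.274, -0.037], TCP at [0.229, 0.635, 0.231] pointing down, gripper open.
Joint ranges: [-2.63, 2.63], [-0.94, 2.18], [0.31, 2.57], [-1.31, 4.45], [0, 2.66], [-2.55, 2.55]. Speed limits (rad/s): [2.57, 2.57, 3.14, 3.14, 3.14, 3.14].

INTERFACE

Orientations are given as a rotation vector (axis times angle).
In Python, from workcell import readout, read_camera, camera_params, bot gives the robot as it stands.
- The arm moves only by the tool apply_moves, never from a script. Its argument "plan" is a list that holds one entry, the list of rows, each a list of 7 numbers: the shift along the tool's x, y, z each as a share of 1000 mm, from -1 to 1, then the turn, a rotation vector about the tool's x, y, z each as a share of pi rad, from -1 to 1, then the gripper command: -1 is fully open, 1 is shut, values between are in proportion. A call has exactly 8 rows; each row is the pose to reach, as a shift and turn from the pose commanded when the call began, along the tool's axes at that moment, turning the shorter way round; what a row does not reach only later rows make up. A row lasts 1/12 s, in which the tool goes at most 41.7 mm and 7.16 degrees, less where a joint would pass 70% of its speed; a pose out of reach is approached as far as the arm can. A call with a number of a shift or a turn outside -1 to 1 is refused whole. A call with a gripper value outside its range is refused whole. The fingers move at their own pace and stop on an object; "force" is the grip in N (left out, the last holds). Time passes only in rows, so rows that repeat a pose let the fingers close, or fill a call up. It gives the time, the measured TCP pose, the force and the opening at its end, in the units of the state.
- readout.read_state(): the state, without advancing time (a new reading comes with each control period).
- read_camera(name): name is "scene" or "top"; returns the picture (400x640x3 uint8, red, green, blue); there is no depth.
- camera_params(name): a dict with "fovy" (degrees; the focal length in pixels is half the picture's height over the tangent of half this angle, whatever the lens; pixels are square), "cx", "cy" (the principal point, pixels), "rvec" (rotation vector, rad) and "tvec" (3), from world to camera coordinates, as OpenCV has them. Camera axes: x right, y down, z forward; pixel columns grow to the right and rows downward; lengths in m; the calibration is good to about 2 mm. A picture is of the moment at which its call begins. camera_params takes no time and is no camera call.
- bot.finish_job(): hands the job in, once; it reports no verdict.
The state is a dict: "time": time; "q": joint angles; "joint_vel": joint speeds; "joint_torque": joint torques, N m; "tool_pos": TCP position; "tcp_rot": TCP orientation; "wrist_force": force on the tool from outside, world axes, zero at the start; "torque": the same for the moment, N m; "width": opening from 0.0 (shut) to 1.0 (fully open).
Only numpy, scipy, OpenCV 4.12 (cv2) and the standard library are available. Lean on these libraries where they do the work, as an engineer would, in place of code of your own. Each camera call takes 0.05 s, during which the arm holds its last target.

## Working session

There is one attempt and no reset: what is moved stays moved. The work goes in short steps, Python scripts to look and compute and a tool call to move; the robot and the scene stay as the last step left them, time stands still between calls to the robot, and variables do not carry over. Pictures are saved under pics/ and viewed, and the job is handed in when it is done.

Besides the shell and the picture viewer there is one more tool, called after "Emit:" by a JSON object that holds its "name" and its "arguments", one argument or row to a line. apply_moves: Moves the arm, as the interface text tells. Shift numbers are shares of 1000 mm and turn numbers shares of pi rad, none past 1 either way. Its arguments: {"type":"object","properties":{"plan":{"type":"array","items":{"type":"array","items":{"type":"array","items":{"type":"number","minimum":-1,"maximum":1}}}},"force":{"type":"number"}},"required":["plan"]}

```bash
ls; mkdir -p pics; python3 - <<'E'
from workcell import readout, read_camera, camera_params
import cv2
for n in("scene","top"):
    im=read_camera(n); cv2.imwrite(f"pics/{n}0.png",im[:,:,::-1]); print(n,camera_params(n))
print(readout.read_state())
E
```

```text
pics
scene {'fovy': 46.143338337952784, 'cx': 318.23548905656304, 'cy': 199.01538158658533, 'rvec': array([ 2.33323114, -0.84762966,  0.32027425]), 'tvec': array([-0.39421465,  0.30502089,  1.12474381])}
top {'fovy': 54.597692816014955, 'cx': 314.3332169641032, 'cy': 203.7995787835254, 'rvec': array([ 2.09120299, -2.1529305 ,  0.17210906]), 'tvec': array([0.0495363 , 0.55060273, 1.21679036])}
{'time': 0.1, 'q': array([ 1.18706928e+00,  2.64721966e-01,  1.60525157e+00,  5.48521030e-06,
        1.27368738e+00, -3.69250349e-02]), 'joint_vel': array([-0.0010736 , -0.00175004, -0.00264903, -0.00062019, -0.00186715,
        0.00028827]), 'joint_torque': array([ 2.51612510e-04, -5.16708612e+01, -3.68590057e+01, -9.90874582e-05,
        6.36328026e-03, -1.24342716e-05]), 'tool_pos': array([0.22919473, 0.6341929 , 0.23004913]), 'tcp_rot': array([-0.54195632, -3.09404792,  0.00317506]), 'wrist_force': array([-0.43615749, -0.63385914, -0.51102988]), 'torque': array([ 0.01315335,  0.06825711, -0.04607358]), 'width': 0.997394679634172}
```

View pics/scene0.png

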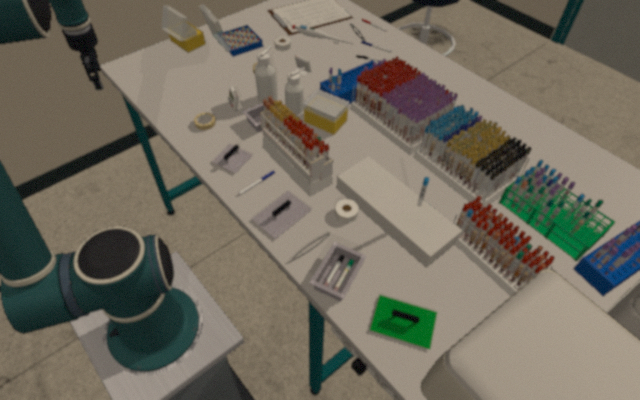

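View pics/top0.png

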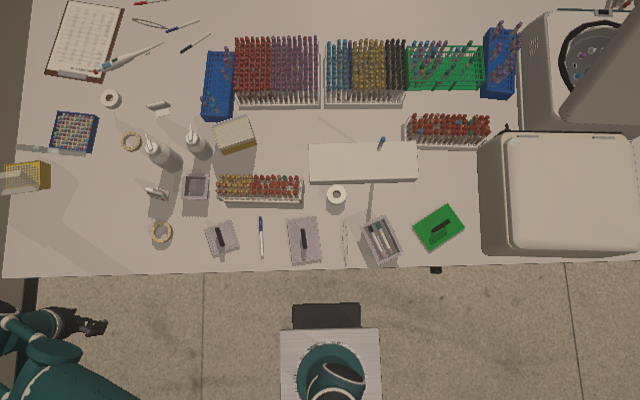

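Candidates in the top view: steel oblong lid at about (304,240), square lid at (221,237) and green look-alike at (439,228). For the tray: oblong tray with tubes at (380,240), square dish at (195,186). By shape and colour I choose the lid at (304,240) and the tray at (380,240), and I'll check both in a close crop.

```bash
python3 - <<'E'
import cv2
im=cv2.imread("pics/top0.png")[205:275,190:420]; cv2.imwrite("pics/crop_top.png",cv2.resize(im,(782,238),interpolation=cv2.INTER_CUBIC))
im=cv2.imread("pics/scene0.png")[180:305,240:375]; cv2.imwrite("pics/crop_sc.png",cv2.resize(im,None,fx=4.5,fy=4.5,interpolation=cv2.INTER_CUBIC))
E
```

```text
(no output)
```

View pics/crop_top.png

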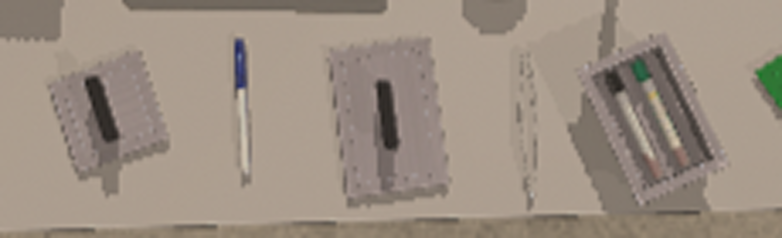

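View pics/crop_sc.png

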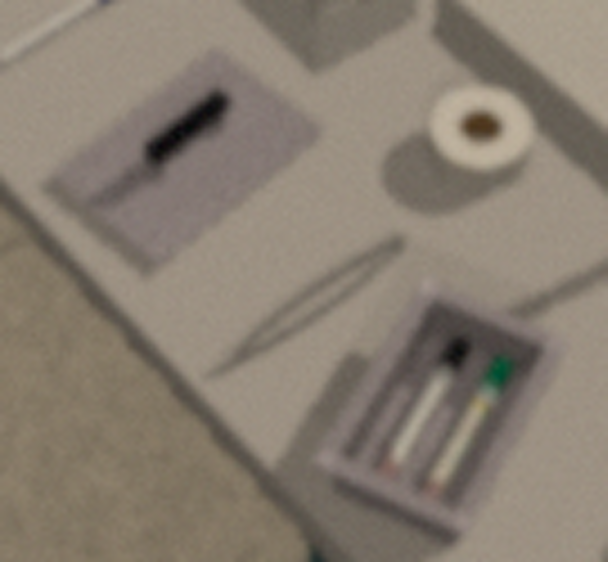

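The crop shows the oblong lid (plain steel, black bar) at top (304,240) and the tray with two tubes at (380,240). The square lid at (221,237) is clearly different.

```bash
cat > h.py <<'E'
import numpy as np, cv2
from workcell import readout, read_camera, camera_params
def cam(n):
    p=camera_params(n); f=200/np.tan(np.radians(p['fovy'])/2)
    return np.array([[f,0,p['cx']],[0,f,p['cy']],[0,0,1]]),cv2.Rodrigues(p['rvec'])[0],p['tvec']
def plane(n,px,z):
    K,R,t=cam(n); px=np.atleast_2d(px).astype(float)
    d=(np.linalg.inv(K)@np.c_[px,np.ones(len(px))].T).T@R; c=-R.T@t
    return c+d*((z-c[2])/d[:,2])[:,None]
def proj(n,P):
    K,R,t=cam(n); return cv2.projectPoints(np.atleast_2d(P).astype(float),R,t,K,None)[0][:,0]
def shot(n,k=4): return np.mean([read_camera(n).astype(np.float32) for _ in range(k)],0)
E
python3 - <<'E'
from h import *
for n,rois in (("top",{"lid":(285,215,325,268),"tray":(355,212,405,268)}),("scene",{"lid":(248,188,312,242),"tray":(308,240,368,300)})):
    im=shot(n,3); np.save(f"pics/{n}.npy",im)
    pur=(im[:,:,0]+im[:,:,2])/2-im[:,:,1]; bl=im[:,:,2]-im[:,:,0]
    S=cv2.GaussianBlur(bl,(0,0),.6); lum=im.sum(2)
    for k,(a,b,c,d) in rois.items():
        s=S[b:d,a:c]; 
        t,_=cv2.threshold(np.clip(s+60,0,255).astype(np.uint8),0,255,cv2.THRESH_OTSU); t-=60
        m=(s>t).astype(np.uint8)
        cv2.imwrite(f"pics/m_{n}_{k}.png",cv2.resize(np.hstack([m*255,np.clip(s*4+128,0,255).astype(np.uint8)]),None,fx=5,fy=5,interpolation=0))
        cs,_=cv2.findContours(m,cv2.RETR_EXTERNAL,cv2.CHAIN_APPROX_NONE); cc=max(cs,key=cv2.contourArea)[:,0]+[a,b]
        z=.008 if k=="lid" else .04
        P=plane(n,cc,z)[:,:2]; r=cv2.minAreaRect((P*1000).astype(np.float32)); print(n,k,t,r)
        if k=="lid":
            mb=(lum[b:d,a:c]<170).astype(np.uint8); cs,_=cv2.findContours(mb,cv2.RETR_EXTERNAL,cv2.CHAIN_APPROX_NONE); cc=max(cs,key=cv2.contourArea)[:,0]+[a,b]
            print(" bar",cv2.minAreaRect((plane(n,cc,.036)[:,:2]*1000).astype(np.float32)))
E
cd pics; python3 -c "
import cv2,numpy as np
I=[cv2.imread(f'm_{n}_{k}.png') for n in('top','scene') for k in('lid','tray')]
I=[cv2.copyMakeBorder(cv2.resize(i,(390,int(i.shape[0]*390/i.shape[1]))),0,300,0,0,0)[:295] for i in I]
cv2.imwrite('mm.png',np.vstack([np.hstack(I[:2]),np.hstack(I[2:])]))"
```

```text
top lid -24.0 ((437.1006774902344, 71.66443634033203), (155.0557861328125, 102.2694320678711), 6.007445812225342)
 bar ((441.2229309082031, 72.77986145019531), (62.5838623046875, 10.559881210327148), 6.7946906089782715)
top tray -24.0 ((426.1973876953125, -165.21255493164062), (196.51614379882812, 126.5971908569336), 20.975271224975586)
scene lid -21.0 ((433.9263610839844, 69.82496643066406), (156.75180053710938, 103.35407257080078), 6.6922807693481445)
 bar ((438.2372131347656, 69.01604461669922), (65.2907943725586, 15.823258399963379), 4.132256031036377)
scene tray -20.0 ((425.311767578125, -173.52244567871094), (219.06289672851562, 109.04283142089844), 21.837337493896484)
```

View pics/mm.png

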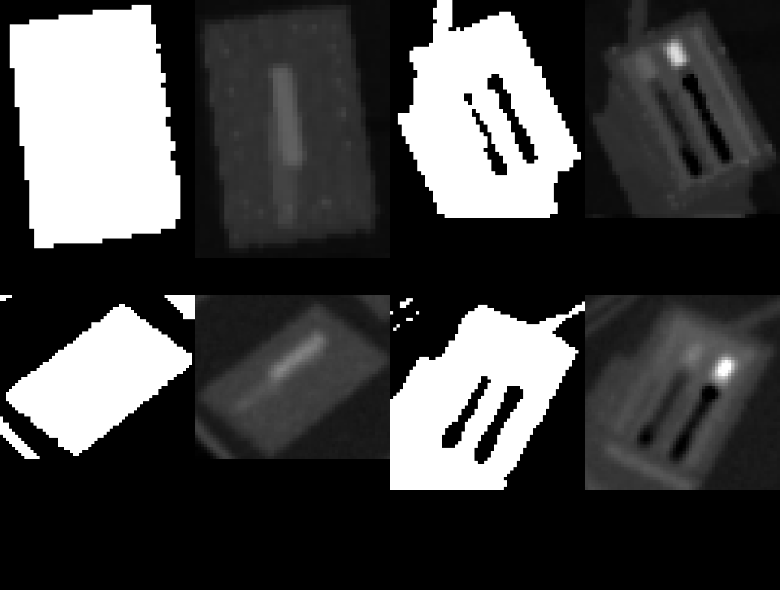

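The lid masks are usable: bar at about (440,71) mm, yaw about 6.3°. The tray mask includes shadow, so I'll use the colour ratio, which shadow doesn't affect.

```bash
python3 - <<'E'
from h import *
out=[]
for n,(a,b,c,d) in (("top",(352,210,408,268)),("scene",(305,238,370,303))):
    im=cv2.GaussianBlur(np.load(f"pics/{n}.npy"),(0,0),.5)
    r=(im[:,:,2]/(im[:,:,0]+1)); s=r[b:d,a:c]; l=im[b:d,a:c].mean(2)
    print(n,np.percentile(s,[5,25,50,75,95]),np.percentile(l,[5,25,50,75,95]))
    I=np.hstack([np.clip((s-.7)/.4*255,0,255),np.clip(l*1.4,0,255)]).astype(np.uint8)
    out.append(cv2.resize(I,(780,290*1),interpolation=0))
cv2.imwrite("pics/ratio.png",np.vstack(out))
E
```

```text
top [0.82274545 0.82734776 0.82966006 0.85323863 0.86401089] [ 92.34488487 115.78736877 140.6042099  157.99988556 159.5650322 ]
scene [0.8223426  0.82930779 0.83440775 0.86127746 0.87342176] [ 74.23384399 102.55692291 120.42175293 141.45259094 144.07649231]
```

View pics/ratio.png

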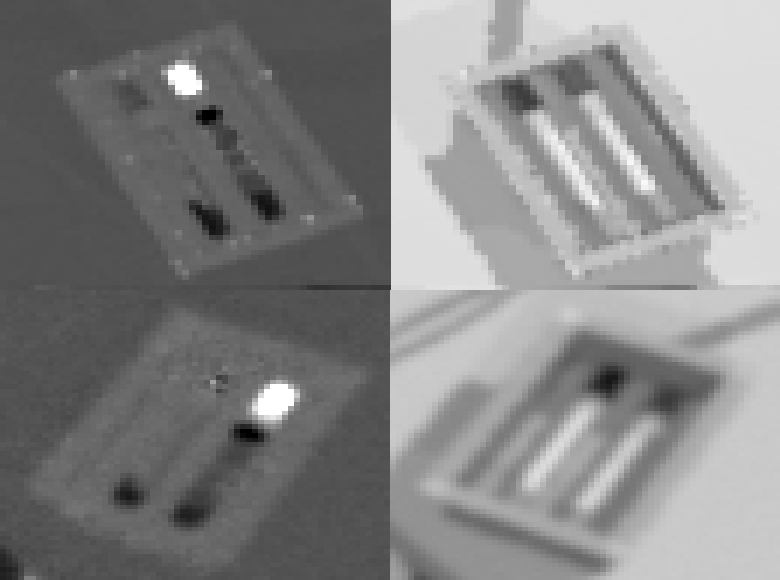

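The ratio separates steel from table cleanly, so I'll measure both parts with it.

```bash
cat >> h.py <<'E'
def steel(n,im,roi,z,th=.842):
    a,b,c,d=roi; im=cv2.GaussianBlur(im,(0,0),.5)
    s=(im[:,:,2]/(im[:,:,0]+1))[b:d,a:c]; f=4
    s=cv2.resize(s,None,fx=f,fy=f,interpolation=cv2.INTER_LINEAR)
    m=cv2.morphologyEx((s>th).astype(np.uint8),cv2.MORPH_OPEN,np.ones((9,9)))
    cs,_=cv2.findContours(m,cv2.RETR_EXTERNAL,cv2.CHAIN_APPROX_NONE)
    cc=cv2.convexHull(max(cs,key=cv2.contourArea))[:,0]; cc=(cc+.5)/f-.5+[a,b]
    return cv2.minAreaRect((plane(n,cc,z)[:,:2]*1000).astype(np.float32)),cc
E
python3 - <<'E'
from h import *
for n,L,T in (("top",(280,212,328,272),(352,208,408,268)),("scene",(245,185,314,244),(305,238,370,303))):
    K,R,t=cam(n); print(n,-R.T@t)
    im=np.load(f"pics/{n}.npy")
    for th in(.839,.844,.849):
        print(th,"lid",steel(n,im,L,.008,th)[0],"tray",steel(n,im,T,.04,th)[0])
E
```

```text
top [0.32917268 0.01806022 1.29518924]
0.839 lid ((441.3044738769531, 72.03959655761719), (149.34413146972656, 102.15531921386719), 6.423735618591309) tray ((431.5062561035156, -180.11434936523438), (144.870849609375, 98.9131088256836), 21.502197265625)
0.844 lid ((441.4961242675781, 72.1952133178711), (147.00912475585938, 100.77672576904297), 6.43018102645874) tray ((431.8377380371094, -180.34210205078125), (142.69540405273438, 97.77054595947266), 21.34030532836914)
0.849 lid ((441.4073181152344, 72.2957763671875), (145.24398803710938, 99.35149383544922), 6.436625003814697) tray ((431.926025390625, -180.7049560546875), (141.2309112548828, 97.12073516845703), 21.293006896972656)
scene [-0.01750364 -0.60966319  1.06840816]
0.839 lid ((438.9999694824219, 71.01355743408203), (154.45216369628906, 108.49566650390625), 5.933865070343018) tray ((424.48760986328125, -181.45269775390625), (157.62966918945312, 101.48761749267578), 21.746755599975586)
0.844 lid ((438.88885498046875, 70.87289428710938), (150.6719207763672, 105.76889038085938), 6.357994079589844) tray ((424.2261657714844, -181.89927673339844), (153.71356201171875, 98.43795013427734), 21.24576187133789)
0.849 lid ((438.4775085449219, 70.73578643798828), (148.49615478515625, 102.87165069580078), 5.783481121063232) tray ((424.32904052734375, -181.88348388671875), (151.50228881835938, 97.11846160888672), 21.077150344848633)
```

```bash
cat >> h.py <<'E'
from scipy.spatial.transform import Rotation as Rn
def go(x,y,z,yaw):
    s=readout.read_state(); R=Rn.from_rotvec(s['tcp_rot']); p=s['tool_pos']
    c,n=np.cos(np.radians(yaw)),np.sin(np.radians(yaw))
    T=Rn.from_matrix(np.array([[c,n,0],[n,-c,0],[0,0,-1]]))
    xa=R.as_matrix()[:,0]
    print("t",round(s['time'],2),"pos",p.round(4),"yaw",np.degrees(np.arctan2(xa[1],xa[0])).round(2),"down",R.as_matrix()[:,2].round(3),"F",s['wrist_force'].round(1),"w",round(s['width'],3),"q6",s['q'][5].round(2))
    print("shift",R.inv().apply(np.array([x,y,z])-p).round(4),"turn",((R.inv()*T).as_rotvec()/np.pi).round(4))
E
python3 -c "
from h import *
go(.441,.072,.15,6.4)"
```

```text
t 0.4 pos [0.2294 0.6347 0.2311] yaw 160.13 down [-0. -0. -1.] F [ 0.7 -0.2  0. ] w 0.996 q6 -0.04
shift [-0.3903 -0.4572  0.0812] turn [-0.000e+00  2.000e-04  8.541e-01]
```

Emit:
{"name": "apply_moves", "arguments": {
  "plan": [
    [[-0.39,-0.457,0.081,0,0,0.854,-1],[-0.39,-0.457,0.081,0,0,0.854,-1],[-0.39,-0.457,0.081,0,0,0.854,-1],[-0.39,-0.457,0.081,0,0,0.854,-1],[-0.39,-0.457,0.081,0,0,0.854,-1],[-0.39,-0.457,0.081,0,0,0.854,-1],[-0.39,-0.457,0.081,0,0,0.854,-1],[-0.39,-0.457,0.081,0,0,0.854,-1]]
  ],
  "force": 40
}}

```text
time: 1.07
tool_pos: [0.346, 0.3239, 0.1868]
tcp_rot: [1.966, 2.45, 0.001]
wrist_force: [1.2, -0.9, -0.3]
width: 1.002
```

```bash
python3 -c "
from h import *
go(.441,.072,.15,6.4)"
```

```text
t 1.07 pos [0.346  0.3239 0.1868] yaw 102.52 down [ 0.001  0.001 -1.   ] F [ 1.2 -0.9 -0.3] w 1.002 q6 0.48
shift [-0.2665  0.0382  0.0368] turn [ 1.00e-04 -3.00e-04  5.34e-01]
```

Emit:
{"name": "apply_moves", "arguments": {
  "plan": [
    [[-0.266,0.038,0.037,0,0,0.534,-1],[-0.266,0.038,0.037,0,0,0.534,-1],[-0.266,0.038,0.037,0,0,0.534,-1],[-0.266,0.038,0.037,0,0,0.534,-1],[-0.266,0.038,0.037,0,0,0.534,-1],[-0.266,0.038,0.037,0,0,0.534,-1],[-0.266,0.038,0.037,0,0,0.534,-1],[-0.266,0.038,0.037,0,0,0.534,-1]]
  ]
}}

```text
time: 1.73
tool_pos: [0.4429, 0.0709, 0.1495]
tcp_rot: [2.902, 1.2, -0.0]
wrist_force: [0.8, 0.3, 0.4]
width: 0.997
```

```bash
python3 -c "
from h import *
go(.441,.072,.1,6.4)"
```

```text
t 1.73 pos [0.4429 0.0709 0.1495] yaw 44.92 down [ 0.    -0.002 -1.   ] F [0.8 0.3 0.4] w 0.997 q6 0.89
shift [-0.0005 -0.0022  0.0495] turn [5.00e-04 1.00e-04 2.14e-01]
```

Emit:
{"name": "apply_moves", "arguments": {
  "plan": [
    [[0,-0.002,0.02,0,0,0.214,-1],[0,-0.002,0.04,0,0,0.214,-1],[0,-0.002,0.049,0,0,0.214,-1],[0,-0.002,0.049,0,0,0.214,-1],[0,-0.002,0.049,0,0,0.214,-1],[0,-0.002,0.049,0,0,0.214,-1],[0,-0.002,0.049,0,0,0.214,-1],[0,-0.002,0.049,0,0,0.214,-1]]
  ]
}}

```text
time: 2.4
tool_pos: [0.4406, 0.0761, 0.1009]
tcp_rot: [-3.136, -0.195, -0.001]
wrist_force: [-0.5, 1.0, 0.2]
width: 0.999
```

```bash
python3 -c "
from h import *
for n in('scene','top'): cv2.imwrite(f'pics/{n}1.png',read_camera(n)[:,:,::-1])
a=cv2.imread('pics/scene1.png')[150:310,210:380]; b=cv2.imread('pics/top1.png')[195:285,260:350]
cv2.imwrite('pics/hov.png',np.hstack([cv2.resize(a,(400,400)),cv2.resize(b,(400,400))]))
go(.441,.072,.017,6.4)"
```

```text
t 2.5 pos [0.4405 0.0761 0.101 ] yaw 7.1 down [ 0.  0. -1.] F [-0.   0.4  0.1] w 1.003 q6 1.56
shift [-0.0001  0.0041  0.084 ] turn [-0.     -0.0001  0.0039]
```

View pics/hov.png

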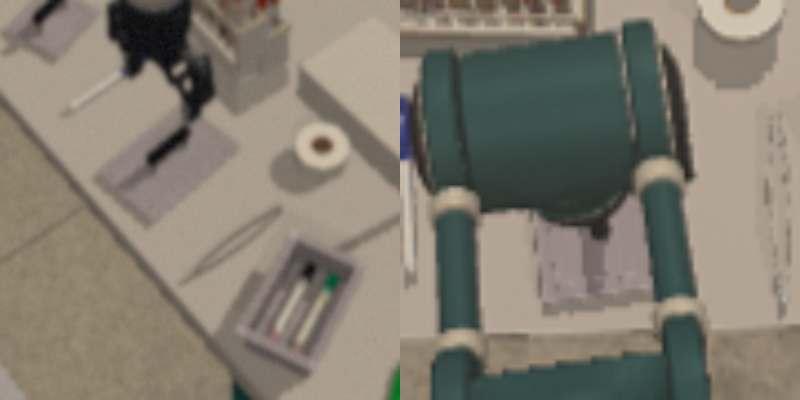

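The oblong lid sits below the gripper with the jaws across its bar. I'm descending now.

Emit:
{"name": "apply_moves", "arguments": {
  "plan": [
    [[0,0.004,0.02,0,0,0.004,-1],[0,0.004,0.04,0,0,0.004,-1],[0,0.004,0.055,0,0,0.004,-1],[0,0.004,0.068,0,0,0.004,-1],[0,0.004,0.078,0,0,0.004,-1],[0,0.004,0.084,0,0,0.004,-1],[0,0.004,0.084,0,0,0.004,-1],[0,0.004,0.084,0,0,0.004,-1]]
  ]
}}

```text
time: 3.17
tool_pos: [0.441, 0.0722, 0.0168]
tcp_rot: [3.137, 0.173, -0.0]
wrist_force: [1.3, -0.1, 0.5]
width: 0.999
```

```bash
python3 -c "
from h import *
a=read_camera('scene')[170:290,220:340,::-1]
cv2.imwrite('pics/down.png',cv2.resize(a,(580,580),interpolation=2))
go(.441,.072,.017,6.4)"
```

```text
t 3.22 pos [0.4415 0.0722 0.0173] yaw 6.32 down [ 0.001  0.    -1.   ] F [1.  0.8 1. ] w 0.996 q6 1.57
shift [-0.0005  0.0001  0.0003] turn [ 0.     -0.0003 -0.0005]
```

View pics/down.png

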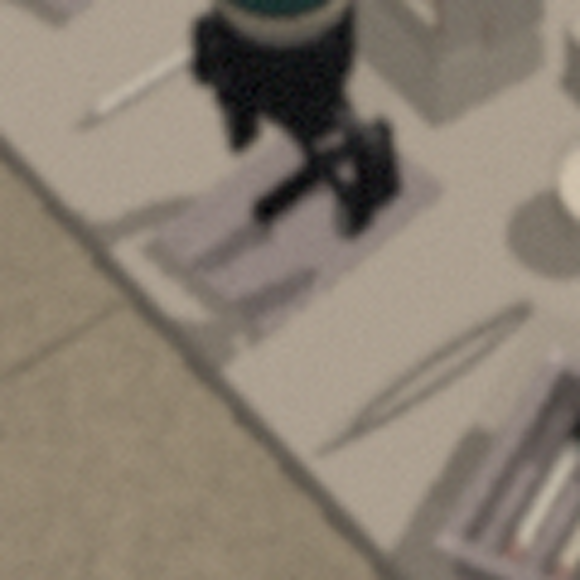

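Emit:
{"name": "apply_moves", "arguments": {
  "plan": [
    [[0,0,0,0,0,0,1],[0,0,0,0,0,0,1],[0,0,0,0,0,0,1],[0,0,0,0,0,0,1],[0,0,0,0,0,0,1],[0,0,0,0,0,0,1],[0,0,0,0,0,0,1],[0,0,0,0,0,0,1]]
  ],
  "force": 60
}}

```text
time: 3.88
tool_pos: [0.441, 0.0722, 0.0171]
tcp_rot: [-3.137, -0.173, -0.0]
wrist_force: [-1.1, 0.3, 4.1]
width: 0.15
```

```bash
python3 -c "
from h import *
go(.441,.072,.15,6.4)"
```

```text
t 3.88 pos [0.441  0.0722 0.0171] yaw 6.3 down [ 0.  0. -1.] F [-1.1  0.3  4.1] w 0.15 q6 1.57
shift [-0.      0.0002 -0.1329] turn [-0.     -0.     -0.0006]
```

Emit:
{"name": "apply_moves", "arguments": {
  "plan": [
    [[0,0,-0.01,0,0,0,1],[0,0,-0.025,0,0,0,1],[0,0,-0.045,0,0,0,1],[0,0,-0.065,0,0,0,1],[0,0,-0.085,0,0,0,1],[0,0,-0.095,0,0,0,1],[0,0,-0.1,0,0,0,1],[0,0,-0.1,0,0,0,1]]
  ]
}}

```text
time: 4.55
tool_pos: [0.4414, 0.0722, 0.1176]
tcp_rot: [-3.137, -0.173, -0.003]
wrist_force: [0.4, -0.3, -3.7]
width: 0.151
```

```bash
python3 -c "
from h import *
for n in('scene','top'): cv2.imwrite(f'pics/{n}2.png',read_camera(n)[:,:,::-1])
a=cv2.imread('pics/scene2.png')[150:310,210:380]; b=cv2.imread('pics/top2.png')[195:285,300:410]
cv2.imwrite('pics/lift.png',np.hstack([cv2.resize(a,(400,400)),cv2.resize(b,(400,330)).repeat(1,0) if 0 else cv2.resize(b,(400,400))]))
go(.4315,-.18,.117,21.3)"
```

```text
t 4.65 pos [0.44   0.072  0.1158] yaw 6.3 down [-0.002 -0.    -1.   ] F [-0.2 -0.4 -3.4] w 0.151 q6 1.57
shift [-0.0361  0.2495 -0.0012] turn [-0.0001  0.0005 -0.0833]
```

View pics/lift.png

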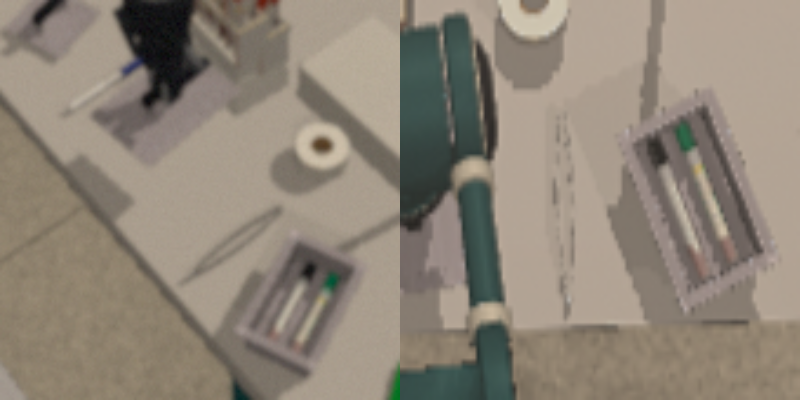

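The lid is lifted and hanging from the grip, with about 3.4 N of extra weight. Before moving over the tray, I'm cross-checking its corners in both views.

```bash
python3 -c "
from h import *
for n,T in (('top',(358,208,408,268)),('scene',(305,238,370,303))):
    im=shot(n,2)
    for th in (.844,.849):
        r,cc=steel(n,im,T,.04,th); P=plane(n,cc,.04)[:,:2]*1000
        ap=cv2.approxPolyDP(P.astype(np.float32)[:,None],9,True)[:,0]
        a=np.radians(21.3);u=np.array([np.cos(a),np.sin(a)]);v=np.array([-u[1],u[0]])
        d=P-[431.5,-180]
        print(n,th,r,'\n',ap.round(1).tolist(),'along',(d@u).min().round(1),(d@u).max().round(1),'across',(d@v).min().round(1),(d@v).max().round(1))
    for z in (0,.04): pass
"

```

```text
top 0.844 ((431.8929138183594, -180.48193359375), (142.69540405273438, 98.26013946533203), 21.341033935546875) 
 [[510.5, -196.39999389648438], [385.0, -247.3000030517578], [350.20001220703125, -159.6999969482422], [479.29998779296875, -112.5]] along -71.2 71.5 across -49.8 48.6
top 0.849 ((432.0340576171875, -180.61341857910156), (141.66383361816406, 97.42742919921875), 21.18082046508789) 
 [[508.79998779296875, -196.3000030517578], [385.0, -246.5], [351.0, -159.8000030517578], [479.29998779296875, -113.4000015258789]] along -70.5 71.2 across -49.4 48.1
scene 0.844 ((425.054443359375, -181.26019287109375), (154.1013946533203, 99.55354309082031), 21.74434471130371) 
 [[478.8999938964844, -114.30000305175781], [510.70001220703125, -197.3000030517578], [384.29998779296875, -250.3000030517578], [368.70001220703125, -242.39999389648438], [349.79998779296875, -160.1999969482422]] along -83.4 70.9 across -49.0 50.7
scene 0.849 ((424.547119140625, -181.3573760986328), (151.8878936767578, 97.69898986816406), 21.61603546142578) 
 [[473.29998779296875, -111.69999694824219], [509.70001220703125, -196.39999389648438], [379.29998779296875, -249.60000610351562], [356.6000061035156, -215.8000030517578], [347.20001220703125, -165.3000030517578]] along -82.9 69.2 across -47.8 49.9
```

Emit:
{"name": "apply_moves", "arguments": {
  "plan": [
    [[-0.002,0.015,0,0,0,-0.005,1],[-0.006,0.04,0,0,0,-0.015,1],[-0.01,0.07,0,0,0,-0.025,1],[-0.015,0.1,0,0,0,-0.035,1],[-0.019,0.13,0,0,0,-0.045,1],[-0.023,0.16,0,0,0,-0.055,1],[-0.028,0.19,0,0,0,-0.065,1],[-0.031,0.215,0,0,0,-0.073,1]]
  ]
}}

```text
time: 5.52
tool_pos: [0.4328, -0.1467, 0.1161]
tcp_rot: [-3.096, -0.532, 0.002]
wrist_force: [-0.1, 0.6, -3.4]
width: 0.15
```

```bash
python3 -c "
from h import *
go(.4315,-.18,.117,21.3)"
```

```text
t 5.52 pos [ 0.4328 -0.1467  0.1161] yaw 19.5 down [-0.001  0.    -1.   ] F [-0.1  0.6 -3.4] w 0.15 q6 0.85
shift [-0.0124  0.0309 -0.0009] turn [-0.0001  0.0004 -0.01  ]
```

Emit:
{"name": "apply_moves", "arguments": {
  "plan": [
    [[-0.006,0.016,0,0,0,-0.005,1],[-0.01,0.026,0,0,0,-0.008,1],[-0.012,0.031,0,0,0,-0.01,1],[-0.012,0.031,0,0,0,-0.01,1],[-0.012,0.031,0,0,0,-0.01,1],[-0.012,0.031,0,0,0,-0.01,1],[-0.012,0.031,0,0,0,-0.01,1],[-0.012,0.031,0,0,0,-0.01,1]]
  ]
}}

```text
time: 6.18
tool_pos: [0.4327, -0.1774, 0.1167]
tcp_rot: [-3.087, -0.581, 0.0]
wrist_force: [-0.4, -0.1, -2.8]
width: 0.148
```

```bash
python3 -c "
from h import *
a=read_camera('scene')[150:310,260:420,::-1]
b=read_camera('top')[195:285,330:420,::-1]
cv2.imwrite('pics/over.png',np.hstack([cv2.resize(a,(400,400)),cv2.resize(b,(400,400))]))
go(.4315,-.18,.065,21.3)"
```

```text
t 6.28 pos [ 0.4327 -0.1776  0.1168] yaw 21.29 down [ 0.  0. -1.] F [ 0.1 -0.4 -3.2] w 0.15 q6 0.76
shift [-0.002   0.0017  0.0518] turn [-0. -0. -0.]
```

View pics/over.png

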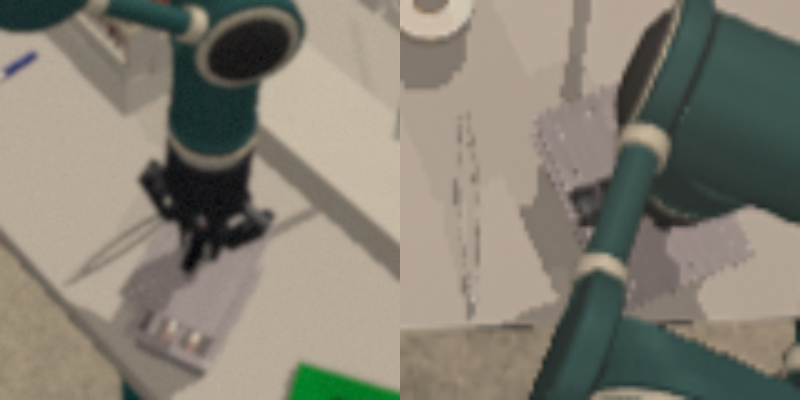

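The lid is level over the tray. I'm lowering to about 5 mm above foot entry, then checking the fit.

Emit:
{"name": "apply_moves", "arguments": {
  "plan": [
    [[-0.001,0.001,0.008,0,0,0,1],[-0.002,0.002,0.018,0,0,0,1],[-0.002,0.002,0.028,0,0,0,1],[-0.002,0.002,0.038,0,0,0,1],[-0.002,0.002,0.046,0,0,0,1],[-0.002,0.002,0.051,0,0,0,1],[-0.002,0.002,0.054,0,0,0,1],[-0.002,0.002,0.054,0,0,0,1]]
  ]
}}

```text
time: 6.95
tool_pos: [0.4309, -0.1805, 0.0617]
tcp_rot: [-3.087, -0.579, 0.002]
wrist_force: [-0.4, -0.0, -4.0]
width: 0.15
```

```bash
python3 -c "
from h import *
im=read_camera('scene'); t=read_camera('top'); np.save('pics/ps.npy',im);np.save('pics/pt.npy',t)
s=readout.read_state(); o=s['tool_pos']; zt=o[2]+.016-.025
R=Rn.from_rotvec(s['tcp_rot']).as_matrix()
def box(c,yaw,l,w):
    a=np.radians(yaw);u=np.array([np.cos(a),np.sin(a),0]);v=np.array([-u[1],u[0],0])
    return np.array([c+x*l/2*u+y*w/2*v for x,y in((1,1),(1,-1),(-1,-1),(-1,1))])
f=5
out=[]
for n,i,(a,b,w) in(('scene',im,(290,225,80)),('top',t,(340,200,80))):
    J=cv2.resize(i[b:b+w,a:a+w,::-1],(400,400),interpolation=2)
    for P,col in((box(np.r_[o[:2],zt],21.3,146,100) if 0 else box(np.r_[o[:2],zt],21.3,.146,.1),(0,0,255)),(box(np.array([.4315,-.18,.04]),21.3,.14,.094),(0,255,0))):
        q=((proj(n,P)-[a,b]+.5)*f).astype(int); cv2.polylines(J,[q[:,None]],True,col,1)
    out.append(np.hstack([J]))
cv2.imwrite('pics/low.png',np.hstack(out))
go(.4315,-.18,.052,21.3)"
```

```text
t 7.05 pos [ 0.4317 -0.1809  0.0628] yaw 21.23 down [ 0. -0. -1.] F [ 0.6  0.5 -3.2] w 0.149 q6 0.75
shift [ 0.0001 -0.0009  0.0108] turn [ 0.     -0.     -0.0004]
```

View pics/low.png

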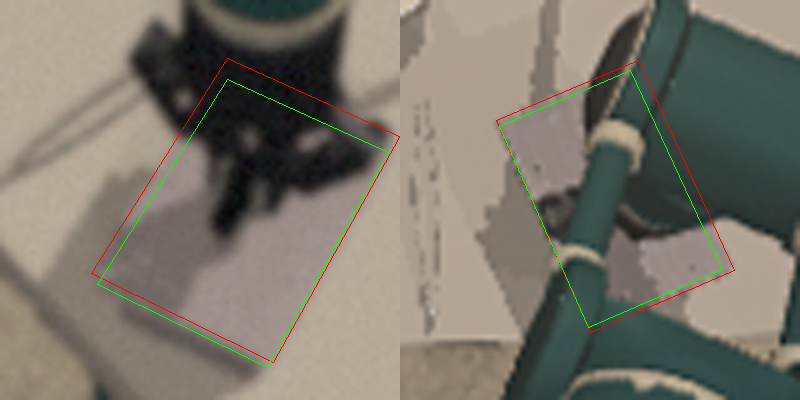

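The predicted lid outline matches the visible corners within about 2 mm and is concentric with the tray. I'm setting it down slowly.

Emit:
{"name": "apply_moves", "arguments": {
  "plan": [
    [[0,-0.001,0.002,0,0,0,1],[0,-0.001,0.003,0,0,0,1],[0,-0.001,0.0045,0,0,0,1],[0,-0.001,0.006,0,0,0,1],[0,-0.001,0.007,0,0,0,1],[0,-0.001,0.008,0,0,0,1],[0,-0.001,0.009,0,0,0,1],[0,-0.001,0.009,0,0,0,1]]
  ]
}}

```text
time: 7.72
tool_pos: [0.431, -0.1798, 0.0535]
tcp_rot: [-3.088, -0.579, 0.0]
wrist_force: [0.2, 0.3, -4.0]
width: 0.151
```

```bash
python3 -c "
from h import *
go(.4315,-.18,.0515,21.3)"
```

```text
t 7.72 pos [ 0.431  -0.1798  0.0535] yaw 21.24 down [-0.  0. -1.] F [ 0.2  0.3 -4. ] w 0.151 q6 0.75
shift [0.0004 0.0004 0.002 ] turn [-0.0001  0.0001 -0.0003]
```

No contact yet at 53.5 mm, so the feet have entered freely. I expect it to seat at about 52 mm.

Emit:
{"name": "apply_moves", "arguments": {
  "plan": [
    [[0,0,0.0005,0,0,0,1],[0,0,0.0005,0,0,0,1],[0,0,0.001,0,0,0,1],[0,0,0.001,0,0,0,1],[0,0,0.0015,0,0,0,1],[0,0,0.0015,0,0,0,1],[0,0,0.002,0,0,0,1],[0,0,0.002,0,0,0,1]]
  ]
}}

```text
time: 8.38
tool_pos: [0.4312, -0.1799, 0.0521]
tcp_rot: [-3.088, -0.579, 0.0]
wrist_force: [-1.8, 0.3, 1.9]
width: 0.148
```

```bash
python3 -c "
from h import *
go(.4315,-.18,.0515,21.3)"
```

```text
t 8.38 pos [ 0.4312 -0.1799  0.0521] yaw 21.24 down [-0.  0. -1.] F [-1.8  0.3  1.9] w 0.148 q6 0.75
shift [0.0003 0.0003 0.0006] turn [-0.0001  0.     -0.0003]
```

It made contact at 52.1 mm, the expected seated height, and the net load on the wrist went from −4 to +2 N. I'm releasing.

Emit:
{"name": "apply_moves", "arguments": {
  "plan": [
    [[0,0,0,0,0,0,0.5],[0,0,0,0,0,0,0.2],[0,0,0,0,0,0,-0.1],[0,0,0,0,0,0,-0.3],[0,0,0,0,0,0,-0.3],[0,0,0,0,0,0,-0.3],[0,0,0,0,0,0,-0.3],[0,0,0,0,0,0,-0.3]]
  ]
}}

```text
time: 9.05
tool_pos: [0.4312, -0.1799, 0.0517]
tcp_rot: [3.088, 0.579, -0.0]
wrist_force: [0.1, -0.4, -0.8]
width: 0.649
```

```bash
python3 -c "
from h import *
go(.4315,-.18,.18,21.3)"
```

```text
t 9.05 pos [ 0.4312 -0.1799  0.0517] yaw 21.24 down [-0. -0. -1.] F [ 0.1 -0.4 -0.8] w 0.649 q6 0.75
shift [ 0.0003  0.0002 -0.1283] turn [ 0.      0.     -0.0003]
```

Emit:
{"name": "apply_moves", "arguments": {
  "plan": [
    [[0,0,-0.01,0,0,0,-0.3],[0,0,-0.025,0,0,0,-0.3],[0,0,-0.045,0,0,0,-0.3],[0,0,-0.07,0,0,0,-0.3],[0,0,-0.1,0,0,0,-0.3],[0,0,-0.13,0,0,0,-0.3],[0,0,-0.16,0,0,0,-0.3],[0,0,-0.18,0,0,0,-0.3]]
  ]
}}

```text
time: 9.72
tool_pos: [0.4322, -0.1803, 0.236]
tcp_rot: [3.085, 0.579, 0.006]
wrist_force: [1.0, -0.7, -0.6]
width: 0.655
```

```bash
python3 -c "
from h import *
go(.44,.1,.23,21.3)"
```

```text
t 9.72 pos [ 0.4322 -0.1803  0.236 ] yaw 21.24 down [ 0.004 -0.002 -1.   ] F [ 1.  -0.7 -0.6] w 0.655 q6 0.75
shift [ 0.1088 -0.2585  0.0055] turn [ 0.0011 -0.001  -0.0003]
```

Moving the arm aside so the top camera can see the tray.

Emit:
{"name": "apply_moves", "arguments": {
  "plan": [
    [[0.012,-0.03,0,0,0,0,-0.3],[0.028,-0.065,0,0,0,0,-0.3],[0.042,-0.1,0,0,0,0,-0.3],[0.056,-0.135,0,0,0,0,-0.3],[0.07,-0.17,0,0,0,0,-0.3],[0.086,-0.205,0,0,0,0,-0.3],[0.1,-0.24,0,0,0,0,-0.3],[0.108,-0.258,0,0,0,0,-0.3]]
  ]
}}

```text
time: 10.38
tool_pos: [0.4379, 0.1032, 0.2328]
tcp_rot: [-3.086, -0.582, -0.002]
wrist_force: [-0.3, -0.7, 0.1]
width: 0.652
```

```bash
python3 -c "
from h import *
out=[]
for n,T,(a,b,w) in (('top',(355,208,408,268),(340,200,80)),('scene',(308,232,372,303),(290,225,80))):
    im=shot(n,3); cv2.imwrite(f'pics/{n}3.png',im[:,:,::-1])
    for th in (.844,.849): print(n,steel(n,im,T,.043,th)[0])
    out.append(cv2.resize(im[b:b+w,a:a+w,::-1].clip(0,255).astype(np.uint8),(400,400),interpolation=2))
cv2.imwrite('pics/fin.png',np.hstack(out)); go(0,0,0,0)
"
```

```text
top ((431.8777770996094, -179.97723388671875), (147.25921630859375, 104.51568603515625), 20.850101470947266)
top ((431.97662353515625, -179.857666015625), (145.1011505126953, 103.79012298583984), 21.24945831298828)
scene ((425.2554931640625, -182.28512573242188), (158.0745086669922, 106.04811096191406), 20.804426193237305)
scene ((425.1730041503906, -182.24130249023438), (155.63511657714844, 103.8623275756836), 20.93138313293457)
t 10.68 pos [0.4383 0.0989 0.232 ] yaw 21.21 down [ 0. -0. -1.] F [ 0.2 -0.2  0.4] w 0.651 q6 1.37
shift [-0.4444 -0.0664  0.232 ] turn [ 0.0002 -0.      0.1178][ WARN:0@2.010] global loadsave.cpp:1063 imwrite_ Unsupported depth image for selected encoder is fallbacked to CV_8U.
```

View pics/fin.png

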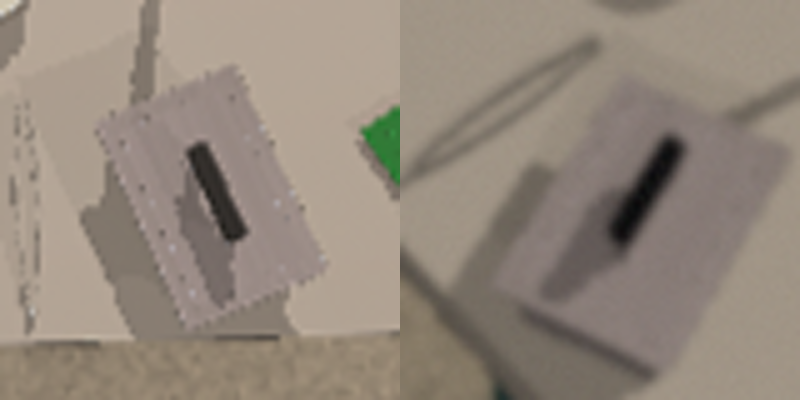

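The lid covers the tray evenly. Its centre reads (432,-180) mm at about 21° in the top view, matching the tray's earlier (432,-180.5) at 21.3°. The green lid is where it was.

```bash
python3 -c "
from workcell import bot; print(bot.finish_job())"
```

```text
the job is handed in; nothing more can be done
None
```

I took the oblong steel lid by its handle, set it down on the tray holding the two tubes, let go and moved the arm clear. I handed the job in at about 10.7 s.

- **Seating:** the lid touched down with the TCP at 52.1 mm, against the 52 mm worked out for a lid lying on the rim. The load on the wrist passed to the tray there before I opened the jaws.
- **Position:** in the last top view the lid's centre is (432, −180) mm at about 21°. The tray measured (432, −180.5) mm at 21.3° before the lid went on, so they agree to within about 1 mm and half a degree. I could not measure the tray again once it was covered.
- **Disagreement:** the scene view puts the lid's centre about 7 mm nearer the robot. It did the same for the bare tray, because its outline takes in the tray's side wall on the robot side, so I relied on the top view.
- **Other things:** the arm was never sent near the square lid, the square dish or the green look-alike. I did not measure them again at the end. The part of the green lid visible in the last crop looked undisturbed.

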